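# Extend a telescopic ring arm by one hole and lock it

## Task

Extend the telescopic ring arm by one hole: press the spring button flush with the tube and, keeping it pressed, push the tube outwards (towards its ring) by the small cross rib beside the button until the button pops up through the next hole. Then take the loose lock clip and set it fully down astride the tube over the popped-up button, let go, and leave the other things where they are. Thumb pressure is enough everywhere: never force the arm.

Things in the scene. Friction and masses are not known exactly. Their poses are not given: they have to be found in the camera images.
- ring_stand: Fixed stand: grey base plate 12 mm thick, x -130 to +60, y -50 to +50 mm; slotted post (x -119 to -85 mm, 50 mm wide, 90 mm high) clamping a level steel bar on which the aluminium tube slides. Origin on the table straight below the spring button's axis; x = the way the tube extends (post towards ring), z up. Over 30 N from the robot on stand, tube or button spoils them.
- ring_tube (a joint): Extension of the square tube along the stand's x, m: 0 = first hole over the button (start), 0.045 = second hole (45 mm nearer the post) over it; 1 mm play. 32 x 32 mm, 138 mm long, wall 4 mm, 80 mm ring at its end. Its upper face is 58 to 74 mm above the table: the bar is clamped anew each time and this height is not measured, feel for it. Pushing it takes 3 to 5 N when free.
- rib_start (a point): Fixed point on the table, straight below the tube's cross rib at the start (tube at 0): middle of the rib's face that looks to the button, 11.5 mm outwards (+x) of the button's axis; axes as the stand's. The rib stands on the tube's upper face and moves with it: 28 mm wide, 6 mm thick along the tube, 7 mm high. Fingertips pressing the button can push the tube by this face.
- spring_button (a joint): How far the brass button is pressed, m: 0 = up, 0.0055 = flush with the upper face, about 0.0095 = under the wall. Round, 15 mm, cone head 5.5 mm high above the face; in 17 mm holes. Moves only down: 2 N at first, 4 N flush. Flush (within 1 mm), its cone lets the wall cam over it (side push 8 to 18 N); less pressed it blocks the tube. Flat fingertips stop on the upper face when it is flush.
- clip_grip (a point): Loose black lock clip, 60 g, 64 mm high, standing on its feet: two cheeks 36 mm apart inside (feet flared, 48 mm over all) joined by saddle bars, and an upright grip fin on top, 30 mm long in x, 10 mm thick in y (13 at its top edge), 22 to 64 mm above the feet. Point: centre line of the fin, 47 mm above the feet; x along the fin, z up. Fingertips must stay 23 mm above the feet (bars).
- clip_seat (a point): On the clip: middle of its saddle's underside, 14 mm above its feet, 33 mm below clip_grip, in a 20 mm long window for the button's head. Seated, this underside rests on the tube's upper face, cheeks down either side of the tube, fin along the tube (either way round), this point in the button's axis.
- dropper: Bystander: dropper bottle, 33 mm diameter, 94 mm high, origin at its foot.
- matchbox: Bystander: matchbox 35 x 52 x 15 mm, origin at its underside.
- petri: Bystander: shallow round dish 60 mm diameter, 14 mm high, origin at its underside.
Things that resemble listed ones, but are neither listed nor needed, are in the scene too. What is shaped like the part that bears clip_grip but orange is not meant.

How it is judged:
On the way:
1. the tube is extended one hole and the button has popped up through the second hole (value of joint ring_tube between 0.042 and 0.048 m and value of joint spring_button below 0.001 m), for 0.2 s.
At the end, for the whole second after the job is handed in: Tube extended 42 to 48 mm with the button popped up within 1 mm; the released clip sits level astride the tube over the button: saddle within 6 mm of the button's axis sideways, upright within 0.08 rad, along the tube within 0.12 rad, up at tube height (saddle over 55 mm above the table) (all of step 1 and horizontal distance between clip_seat and ring_stand below 0.006 m and height (world z) of clip_seat above 0.055 m and angle between clip_grip's own z axis and vertical below 0.08 rad and angle between the x axis of clip_grip and the x axis of ring_stand, either way round below 0.12 rad); the robot touches nothing.
It fails at once if more than 30 N from the robot on the ring arm's tube, button or stand (contact force between any of the arm, the fingers and ring_stand above 30 N).
It fails at once if a bystander is pushed away or knocked over (distance of any of dropper, matchbox, petri from where it was at the start of the episode above 0.02 m or angle between any of dropper, matchbox, petri's own z axis and vertical above 0.5 rad).
It also fails if it takes over 51 s, if anything falls off the work surface, if the arm or the gripper's body presses on something with over 40 N, if the wrist force passes 120 N, or if a joint passes its speed limit or range.

## Robot

A 6-joint arm with a two-finger parallel gripper is mounted at the origin on a cart in front of the work surface, level with it; the furniture and walls round the work are solid. World frame = base frame: x ahead of the robot, y to its left, z up, the work surface at z = 0. Lengths are in m, angles in rad, forces in N, time in s.
With the tool pointing down it reaches from about 0.375 to 0.9 m from the base axis. Payload 3.1 kg.
Tool frame: the origin (TCP) lies midway between the tips of the shut fingers; the grasp point (between the pads) lies 19 mm behind it; x points along the fingers, z is the direction in which the jaws open and shut, and the axes are right-handed (so a half turn about x gives the same grasp; the last joint's range is limited). The gripper opens to 85 mm and grips with 20 to 120 N. Pads are 22 mm wide; open, the fingers measure 114 mm over their backs; the gripper's body (76 mm by 85 mm) begins 54 mm behind the grasp point. The pads swing forward as they close: fully open they stand 13 mm farther back than shut.
Start: joints at [-1.435, 0.527, 1.433, -0, 1.181, -0.178], TCP at [0.193, -0.594, 0.209] pointing down, gripper open.
Joint ranges: [-3.08, 3.08], [-0.75, 2.2], [0.22, 2.44], [-1.43, 4.57], [0, 2.65], [-2.85, 2.85]. Speed limits (rad/s): [2.79, 2.79, 3.14, 3.14, 3.14, 3.14].

## Interface

Orientations are given as a unit quaternion [x, y, z, w].
In Python, from station import status, snapshot, camera_params, ticket gives the robot as it stands.
- The arm moves only by the tool arm_command, never from a script. Its argument "series" is a list that holds one entry, the list of rows, each a list of 4 numbers: the shift along the tool's x, y, z in mm, then the turn about the tool's x in rad. A call has 1 to 10 rows; each row shifts and turns the commanded pose from where the row before left it, along the tool's axes as they then stand; what a row does not reach is not made up. A row lasts 1/10 s, in which the tool goes at most 50 mm and 8.59 degrees, less where a joint would pass 70% of its speed; a pose out of reach is approached as far as the arm can. A call is refused whole if a number of a shift passes 50 or a number of a turn 0.15, either way. A call with a gripper value outside its range is refused whole. "jaw" is the opening in per cent of the stroke, from 0 (shut) to 100 (fully open), set as the call begins (left out, the last holds). The fingers move at their own pace and stop on an object; "force" is the grip in N (left out, the last holds). Time passes only in rows, so rows that do not move let the fingers close. It gives the time, the measured TCP pose, the force and the opening at its end, in the units of the state.
- status.sense(): the state, without advancing time (a new reading comes with each control period).
- snapshot(name): name is "side" or "top" or "wrist"; returns the picture (420x560x3 uint8, red, green, blue); there is no depth.
- camera_params(name): a dict with "fovy" (degrees; the focal length in pixels is half the picture's height over the tangent of half this angle, whatever the lens; pixels are square), "cx", "cy" (the principal point, pixels), "extrinsics" (4x4, takes a point from camera to world coordinates); the wrist camera has in their place "mount" (4x4, takes a point from camera to tool coordinates, whose origin is the TCP and whose axes are the tool frame's). Camera axes: x right, y down, z forward; pixel columns grow to the right and rows downward; lengths in m; the calibration is good to about 2 mm. A picture is of the moment at which its call begins: read the wrist's pose just before it. camera_params takes no time and is no camera call.
- ticket.sign_off(): hands the job in, once; it reports no verdict.
The state is a dict: "t": time; "q": joint angles; "qd": joint speeds; "tau": joint torques, N m; "tcp_pos": TCP position; "tool_rot": TCP orientation; "force": force on the tool from outside, world axes, zero at the start; "ft_torque": the same for the moment, N m; "finger_gap": opening from 0.0 (shut) to 1.0 (fully open).
Only numpy, scipy, OpenCV 4.12 (cv2) and the standard library are available. Lean on these libraries where they do the work, as an engineer would, in place of code of your own. Each camera call takes 0.05 s, during which the arm holds its last target. There are 200 camera calls.

## Working session

There is one attempt and no reset: what is moved stays moved. The work goes in short steps, Python scripts to look and compute and a tool call to move; the robot and the scene stay as the last step left them, time stands still between calls to the robot, and variables do not carry over. Pictures are saved under pics/ and viewed, about 8 in all and at most 12, crops included, and the job is handed in when it is done.

Besides the shell and the picture viewer there is one more tool, called after "Emit:" as name(argument=value, ...), one argument or row to a line, values as JSON. arm_command: Moves the arm, as the interface text tells. Its arguments: {"type":"object","properties":{"series":{"type":"array"},"jaw":{"type":"number"},"force":{"type":"number"}},"required":["series"]}

```bash
ls; mkdir -p pics
python3 - <<'E'
from station import status, snapshot, camera_params
import cv2, numpy as np
np.set_printoptions(precision=4,suppress=True)
a=snapshot("top");b=snapshot("side");w=snapshot("wrist")
cv2.imwrite("pics/top.png",cv2.resize(a[:,:,::-1],(800,600),interpolation=cv2.INTER_CUBIC))
cv2.imwrite("pics/side.png",cv2.resize(b[:,:,::-1],(800,600),interpolation=cv2.INTER_CUBIC))
for n in("top","side","wrist"):print(camera_params(n))
print(status.sense())
E
```

```text
pics
{'fovy': 54.591908131860436, 'cx': 284.9022985559724, 'cy': 212.2787369431254, 'extrinsics': array([[-0.0125, -0.9963,  0.085 ,  0.4113],
       [-0.9999,  0.0114, -0.013 , -0.3232],
       [ 0.012 , -0.0852, -0.9963,  0.9259],
       [ 0.    ,  0.    ,  0.    ,  1.    ]])}
{'fovy': 47.51090642273749, 'cx': 274.96601060876253, 'cy': 206.935402759187, 'extrinsics': array([[-0.999 , -0.0056,  0.0447,  0.4244],
       [-0.0432,  0.3967, -0.9169,  0.4776],
       [-0.0126, -0.9179, -0.3966,  0.424 ],
       [ 0.    ,  0.    ,  0.    ,  1.    ]])}
{'fovy': 65.16132935505362, 'cx': 276.02869565522747, 'cy': 204.39729509546024, 'mount': array([[ 0.0007, -0.2596,  0.9657, -0.1646],
       [ 0.    , -0.9657, -0.2596,  0.0664],
       [ 1.    ,  0.0002, -0.0006, -0.0018],
       [ 0.    ,  0.    ,  0.    ,  1.    ]])}
{'t': 0.15, 'q': array([-1.4355,  0.5283,  1.4336,  0.    ,  1.1814, -0.1785]), 'qd': array([-0.0005, -0.0027, -0.0033,  0.0005,  0.0025, -0.001 ]), 'tau': array([  0.0005, -44.2747, -17.8274,  -0.0003,   0.0056,  -0.    ]), 'tcp_pos': array([ 0.1929, -0.5939,  0.2086]), 'tool_rot': array([ 0.4162,  0.5724, -0.4153,  0.5716]), 'force': array([-0.6475, -0.2081,  0.1857]), 'ft_torque': array([ 0.0252,  0.0311, -0.0198]), 'finger_gap': 1.001294764651427}
```

View pics/top.png

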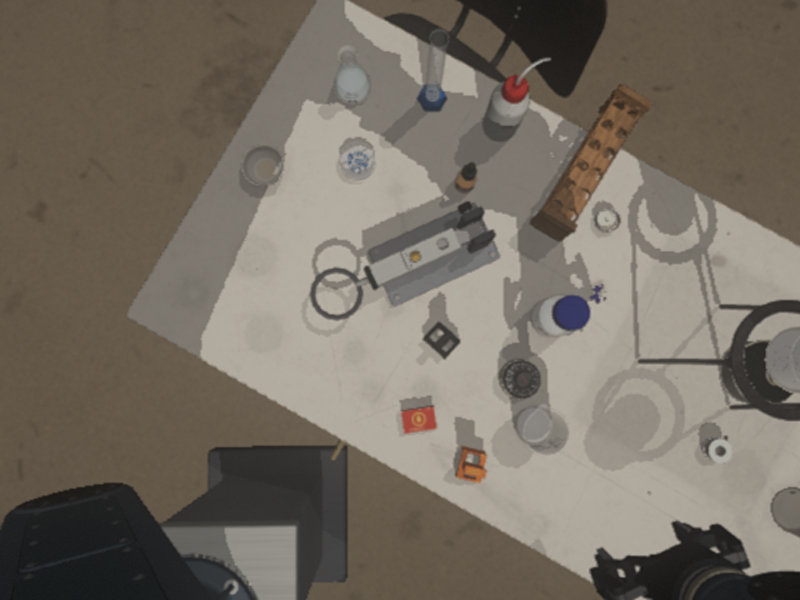

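View pics/side.png

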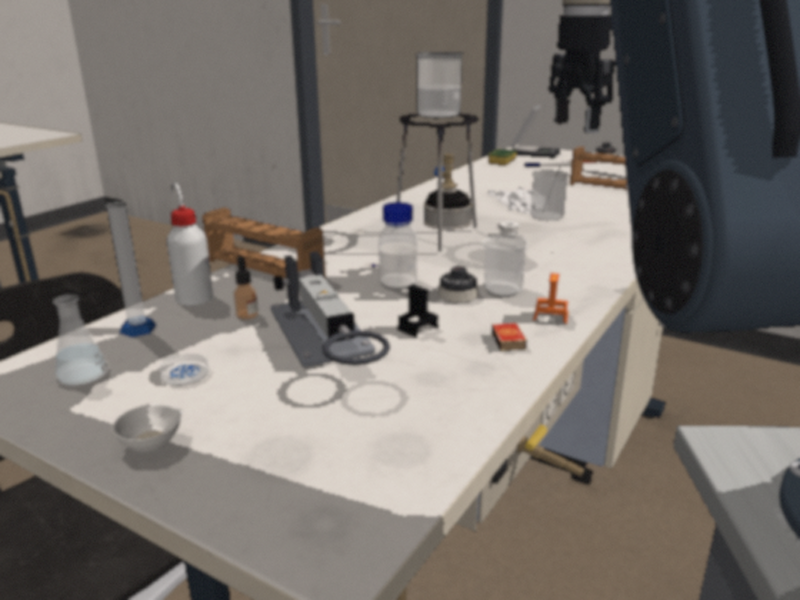

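The top view (800×600 scale) shows the button at (415,257), the post at (475,228), the ring at (336,293), the black clip at (441,340) and the matchbox at (419,419). The dropper is at (467,178) and the petri at (356,160). 

Clip candidates are the black one at (441,340) and the orange lookalike at (471,464). The black burner/knob at (520,378) could also be mistaken for it. I choose the black one and will check it in a close crop.

Run:
```python
from station import snapshot
import cv2
a=snapshot("top")
c=a[135:255,205:355,::-1]
cv2.imwrite("pics/c1.png",cv2.resize(c,None,fx=5,fy=5,interpolation=cv2.INTER_CUBIC))
```

```text
(no output)
```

View pics/c1.png

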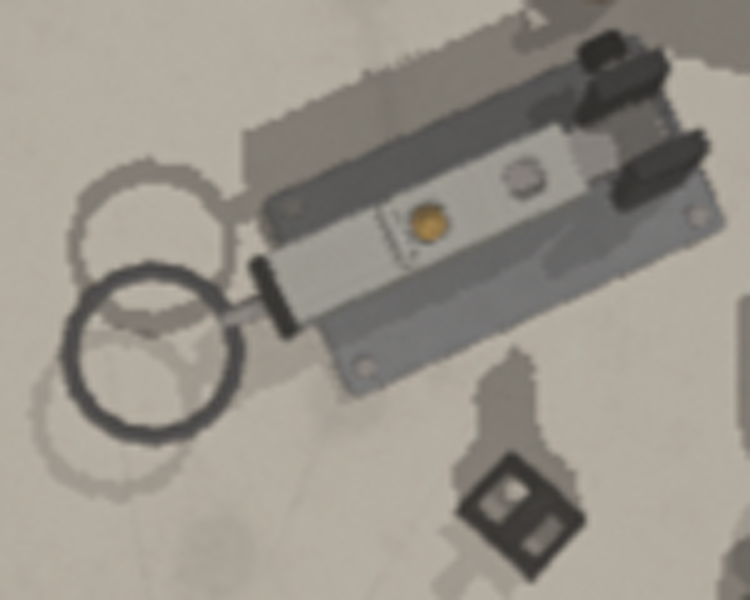

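Third picture: the black clip is confirmed (diamond outline, fin between two windows), centred at about crop (521,516). The button is at (430,222), the second hole at (524,178), and the base plate corners at (350,397), (725,225) and (265,205).

```bash
cat > h.py <<'E'
import numpy as np
from station import status, snapshot, camera_params
from scipy.spatial.transform import Rotation as R
np.set_printoptions(precision=4,suppress=True)
def ray(P,E,u,v,h=210):
    f=h/np.tan(np.radians(P["fovy"]/2))
    d=E[:3,:3]@np.array([(u-P["cx"])/f,(v-P["cy"])/f,1]); return E[:3,3],d
def pix(name,u,v,z,s=None):
    P=camera_params(name)
    if name=="wrist": E=tool(s)@P["mount"]
    else: E=P["extrinsics"]
    o,d=ray(P,E,u,v); return o+d*(z-o[2])/d[2]
def proj(name,X,s=None):
    P=camera_params(name)
    E=tool(s)@P["mount"] if name=="wrist" else P["extrinsics"]
    c=np.linalg.inv(E)@np.append(X,1); f=210/np.tan(np.radians(P["fovy"]/2))
    return np.array([P["cx"]+f*c[0]/c[2],P["cy"]+f*c[1]/c[2]])
def tool(s):
    T=np.eye(4);T[:3,:3]=R.from_quat(s["tool_rot"]).as_matrix();T[:3,3]=s["tcp_pos"];return T
def rows(target,s=None):
    "shift in tool axes mm to reach world target"
    s=s or status.sense();T=tool(s);return 1000*T[:3,:3].T@(np.array(target)-T[:3,3])
E
python3 - <<'E'
from h import *
c=lambda u,v,z:pix("top",205+u/5,135+v/5,z)
for z in(.063,.071,.079):print("btn",c(430,222,z))
b=c(430,222,.068);h=c(524,178,.066);d=b-h;print("yaw hole",np.arctan2(d[1],d[0]))
A,B,C=c(350,397,.012),c(725,225,.012),c(265,205,.012)
d=A-B;print("yaw edge",np.arctan2(d[1],d[0]),np.linalg.norm(d));d=C-A;print("yaw edge2",np.arctan2(-d[0],d[1])*1,np.linalg.norm(d),d)
e=A-B;e/=np.linalg.norm(e);n=np.array([e[1],-e[0]])
print("origin from corners",A+ -0.06*e, C-.06*e, (A+C)/2-.06*e)
print("clip centre",[c(u,v,.022) for u,v in((512,452),(585,520),(532,580),(457,510))])
q=[c(u,v,.022) for u,v in((512,452),(585,520),(532,580),(457,510))]
print(sum(q)/4); f=(q[1]-q[2])+(q[0]-q[3]);print("fin yaw",np.arctan2(f[1],f[0])); g=q[1]-q[0]+q[2]-q[3];print("y yaw",np.arctan2(g[1],g[0])+np.pi/2)
s=status.sense();print(tool(s))
E
```

```text
btn [ 0.5555 -0.3484  0.063 ]
btn [ 0.5542 -0.3482  0.071 ]
btn [ 0.5528 -0.3479  0.079 ]
yaw hole 2.007749409113135
yaw edge 1.990831202082299 0.18761875234462203
yaw edge2 -1.1658472651329446 0.0956034801006484 [0.0879 0.0377 0.    ]
origin from corners [ 0.5092 -0.3675  0.012 ] [ 0.5971 -0.3299  0.012 ] [ 0.5532 -0.3487  0.012 ]
clip centre [array([ 0.4586, -0.3847,  0.022 ]), array([ 0.428 , -0.4166,  0.022 ]), array([ 0.4018, -0.3926,  0.022 ]), array([ 0.4331, -0.3598,  0.022 ])]
[ 0.4304 -0.3884  0.022 ]
fin yaw -0.7575922427061864
y yaw -0.763848900426801
[[-0.0002  0.9512  0.3087  0.1929]
 [ 0.0014  0.3087 -0.9512 -0.594 ]
 [-1.      0.0003 -0.0014  0.2087]
 [ 0.      0.      0.      1.    ]]
```

```bash
cat >> h.py <<'E'
def plan(target,yaw,n,s=None):
    "rows for straight move + turn to yaw of tool y"
    s=s or status.sense();T=tool(s);p=T[:3,3].copy();y0=np.arctan2(T[1,1],T[0,1])
    dy=(yaw-y0+np.pi)%(2*np.pi)-np.pi;st=(np.array(target)-p)/n;y=y0
    out=[]
    for i in range(n):
        c,sn=np.cos(y),np.sin(y);Rm=np.array([[0,c,sn],[0,sn,-c],[-1,0,0]])
        out.append([*[round(float(v),1) for v in 1000*Rm.T@st],round(float(-dy/n),3)]);y+=dy/n
    return out
E
python3 -c "
from h import *
S=np.array([.554,-.3485]);u=np.array([np.cos(1.985),np.sin(1.985)])
print(plan([*(S-.003*u),.14],1.985,13))"
```

```text
[[5.3, 32.3, -9.2, -0.129], [5.3, 33.2, -4.9, -0.129], [5.3, 33.5, -0.6, -0.129], [5.3, 33.3, 3.7, -0.129], [5.3, 32.6, 7.9, -0.129], [5.3, 31.3, 12.0, -0.129], [5.3, 29.5, 15.9, -0.129], [5.3, 27.2, 19.6, -0.129], [5.3, 24.5, 22.9, -0.129], [5.3, 21.4, 25.9, -0.129], [5.3, 17.9, 28.4, -0.129], [5.3, 14.1, 30.4, -0.129], [5.3, 10.1, 32.0, -0.129]]
```

Emit:
arm_command(
  series=[
    [[0,32,-9,-0.129],[0,33,-5,-0.129],[0,33.5,-1,-0.129],[0,33,4,-0.129],[0,32.5,8,-0.129],[0,31.5,12,-0.129],[0,29.5,16,-0.129],[0,27,19.5,-0.129],[0,24.5,23,-0.129],[0,21.5,26,-0.129]],
  ],
  jaw=0,
  force=40,
)

```text
t: 1.2
tcp_pos: [0.4718, -0.4068, 0.2091]
tool_rot: [-0.013, 0.707, 0.014, 0.707]
force: [1.1, -0.6, -0.2]
finger_gap: 0.005
```

Emit:
arm_command(
  series=[
    [[10,18,28,-0.129],[20,14,30,-0.129],[25,10,32,-0.129],[10,0,0,0],[0,0,0,0]],
  ],
)

```text
t: 1.7
tcp_pos: [0.5524, -0.3497, 0.1418]
tool_rot: [-0.146, 0.693, 0.149, 0.69]
force: [-0.2, -0.1, 0.8]
finger_gap: -0.003
```

Run:
```python
from h import *
import cv2
s=status.sense();w=snapshot("wrist")
S=np.array([.554,-.3485]);u=np.array([np.cos(1.985),np.sin(1.985)])
T=tool(s);print(s["t"],s["q"],s["force"],s["finger_gap"]);print(T)
print(plan([*(S-.003*u),.14],1.985,1))
for z in(.058,.066,.074):print(proj("wrist",[*S,z+.005],s),proj("wrist",[*(S+.0115*u),z],s))
cv2.imwrite("pics/w1.png",cv2.resize(w[:,:,::-1],(800,600),interpolation=cv2.INTER_CUBIC))
```

```text
1.7 [-0.7347  0.6439  1.4131 -0.0006  1.0898 -1.1554] [-0.2225 -0.1033  0.8366] -0.0026643457411465897
[[-0.0042 -0.4086  0.9127  0.5524]
 [ 0.0031  0.9127  0.4086 -0.3497]
 [-1.      0.0045 -0.0026  0.1418]
 [ 0.      0.      0.      1.    ]]
[[3.3, -1.2, 2.3, 0.005]]
[277.4781 206.8012] [277.5817 190.7793]
[277.5009 209.6143] [277.6077 193.0683]
[277.5253 212.6108] [277.6353 195.5056]
```

View pics/w1.png

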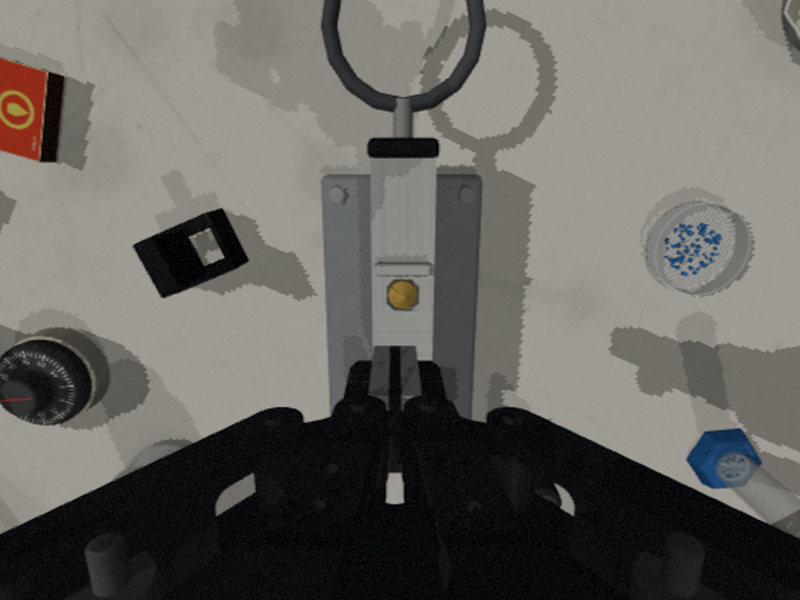

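Picture 4 (wrist): the tube is aligned with the image column. The button is at (403,294), the rib's button-side face at about y=274, and the shut fingertips span x 372–417 with their front edge at y≈346. The black clip is at (190,252).

Run:
```python
from h import *
import cv2
s=status.sense();T=tool(s)
for p in([0,.011,0],[0,.011,.0145],[0,.011,-.0145],[0,0,0]):print(p,1.4286*proj("wrist",(T@np.append(p,1))[:3],s))
for z in(.058,.066,.074):
  for n,uv,h in(("btn",(403,294),.0045),("ribtop",(403,275),.007),("hole2 n/a tubeend",(403,157),0)):
    X=pix("wrist",uv[0]/1.4286,uv[1]/1.4286,z+h,s);print(z,n,X,1000*(T[:3,:3].T@(X-T[:3,3])))
w=snapshot("wrist")[170:270,215:345,::-1]
cv2.imwrite("pics/w2.png",cv2.resize(w,None,fx=6,fy=6,interpolation=cv2.INTER_CUBIC))
```

```text
[0, 0.011, 0] [391.6469 323.8354]
[0, 0.011, 0.0145] [430.8504 323.8319]
[0, 0.011, -0.0145] [352.4406 323.8388]
[0, 0, 0] [391.6888 351.5807]
0.058 btn [ 0.5575 -0.3483  0.0625] [80.8192  0.3684  5.7252]
0.058 ribtop [ 0.5529 -0.3382  0.065 ] [78.3411 11.4985  5.6262]
0.058 hole2 n/a tubeend [ 0.5282 -0.2832  0.058 ] [85.4594 71.8232  5.4643]
0.066 btn [ 0.5565 -0.3464  0.0705] [72.8237  2.5518  5.5688]
0.066 ribtop [ 0.552  -0.3366  0.073 ] [70.3449 13.3381  5.4714]
0.066 hole2 n/a tubeend [ 0.5281 -0.2834  0.066 ] [77.4593 71.6816  5.319 ]
0.074 btn [ 0.5555 -0.3445  0.0785] [64.8282  4.7352  5.4123]
0.074 ribtop [ 0.5511 -0.335   0.081 ] [62.3487 15.1777  5.3166]
0.074 hole2 n/a tubeend [ 0.528  -0.2836  0.074 ] [69.4592 71.54    5.1737]
```

View pics/w2.png

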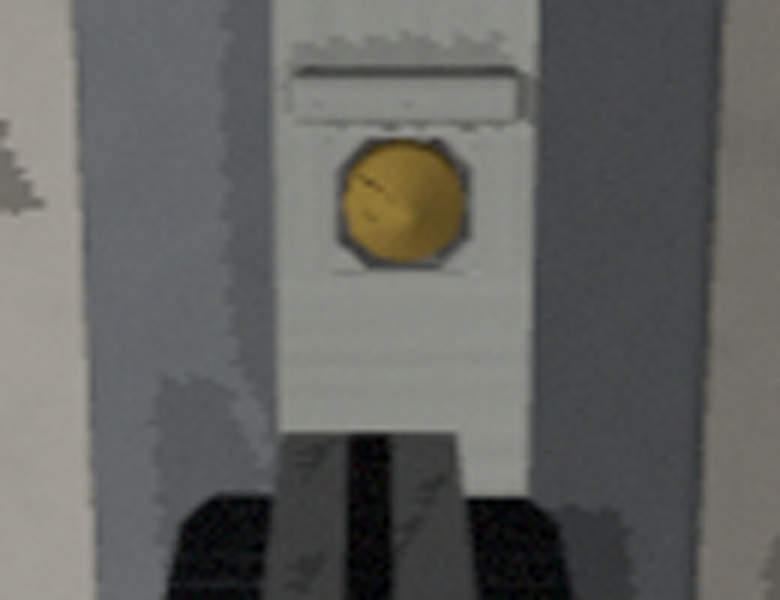

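Picture 5: the button's centre is at crop (405,203), the rib face at y≈122, and the fingertips span x 280–458 with their end at y=432. Next I shift over the button and descend by feel.

Emit:
arm_command(
  series=[
    [[20,-0.5,4,0.005],[25,0,0,0],[11,0,0,0],[0,0,0,0]],
  ],
)

```text
t: 2.2
tcp_pos: [0.5557, -0.3506, 0.0875]
tool_rot: [-0.144, 0.693, 0.146, 0.691]
force: [-0.2, 0.3, -0.5]
finger_gap: -0.004
```

Emit:
arm_command(
  series=[
    [[1.5,0,0,0],[1.5,0,0,0],[1,0,0,0],[1,0,0,0],[0,0,0,0]],
  ],
)

```text
t: 2.7
tcp_pos: [0.5573, -0.3503, 0.0836]
tool_rot: [-0.146, 0.692, 0.146, 0.692]
force: [0.2, 0.4, -0.4]
finger_gap: 0.001
```

Run:
```python
from h import *
import cv2
s=status.sense();T=tool(s);print(s["tcp_pos"])
for p in([0,.011,0],[0,0,0]):print(p,6*(proj("wrist",(T@np.append(p,1))[:3],s)-[215,160]))
w=snapshot("wrist")[160:260,215:345,::-1]
cv2.imwrite("pics/w3.png",cv2.resize(w,None,fx=6,fy=6,interpolation=cv2.INTER_CUBIC))
```

```text
[ 0.5573 -0.3503  0.0836]
[0, 0.011, 0] [354.9789 400.1191]
[0, 0, 0] [355.1539 516.6442]
```

View pics/w3.png

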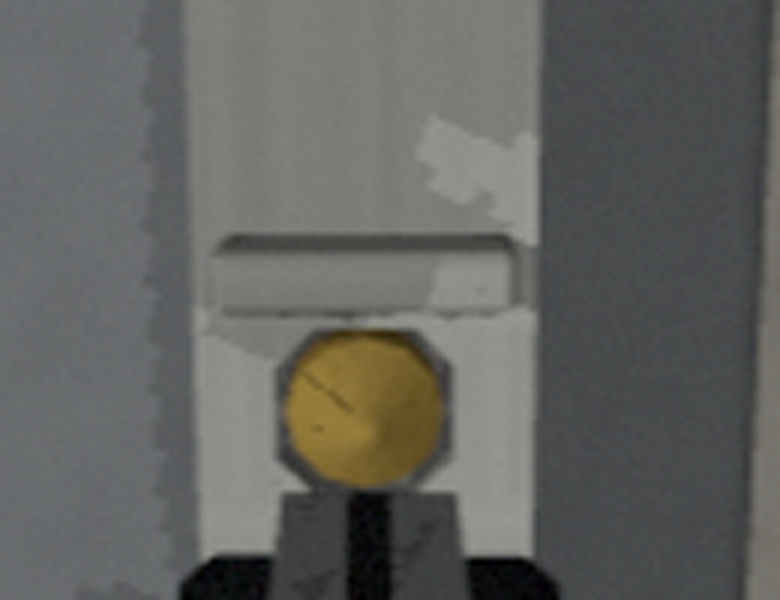

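Picture 6: the fingers are laterally centred on the button (366 vs 370). The button lies about 3–6 mm ahead along tool y, so I shift +3 and feel down.

Emit:
arm_command(
  series=[
    [[1,1.5,0,0],[1,1.5,0,0],[1,0,0,0],[1,0,0,0],[0,0,0,0]],
  ],
)

```text
t: 3.25
tcp_pos: [0.5559, -0.3474, 0.0791]
tool_rot: [-0.146, 0.692, 0.146, 0.692]
force: [0.5, -1.0, 0.5]
finger_gap: -0.002
```

Emit:
arm_command(
  series=[
    [[1,0,0,0],[1,0,0,0],[1,0,0,0],[0,0,0,0]],
  ],
)

```text
t: 3.65
tcp_pos: [0.5559, -0.3474, 0.0761]
tool_rot: [-0.146, 0.692, 0.146, 0.692]
force: [-0.7, -0.1, 0.9]
finger_gap: -0.002
```

Emit:
arm_command(
  series=[
    [[1,0,0,0],[1,0,0,0],[0,0,0,0]],
  ],
)

```text
t: 3.95
tcp_pos: [0.5559, -0.3474, 0.0741]
tool_rot: [-0.146, 0.692, 0.146, 0.692]
force: [-0.4, 0.2, -0.2]
finger_gap: -0.0
```

Emit:
arm_command(
  series=[
    [[1,0,0,0],[1,0,0,0],[0,0,0,0]],
  ],
)

```text
t: 4.25
tcp_pos: [0.5559, -0.3474, 0.0721]
tool_rot: [-0.146, 0.692, 0.146, 0.692]
force: [0.5, -0.5, -0.2]
finger_gap: 0.001
```

Emit:
arm_command(
  series=[
    [[1,0,0,0],[1,0,0,0],[0,0,0,0]],
  ],
)

```text
t: 4.55
tcp_pos: [0.5559, -0.3475, 0.0701]
tool_rot: [-0.146, 0.692, 0.146, 0.692]
force: [-1.1, 0.9, 0.0]
finger_gap: 0.001
```

Emit:
arm_command(
  series=[
    [[1,0,0,0],[1,0,0,0],[0,0,0,0]],
  ],
)

```text
t: 4.85
tcp_pos: [0.5559, -0.3474, 0.0681]
tool_rot: [-0.146, 0.692, 0.146, 0.692]
force: [-0.0, -0.4, 0.1]
finger_gap: 0.002
```

Emit:
arm_command(
  series=[
    [[1,0,0,0],[0.5,0,0,0],[0,0,0,0]],
  ],
)

```text
t: 5.15
tcp_pos: [0.556, -0.3475, 0.0667]
tool_rot: [-0.146, 0.692, 0.146, 0.692]
force: [-0.5, 0.4, -0.1]
finger_gap: 0.002
```

Emit:
arm_command(
  series=[
    [[1,0,0,0],[1,0,0,0],[0,0,0,0]],
  ],
)

```text
t: 5.45
tcp_pos: [0.5559, -0.3474, 0.0646]
tool_rot: [-0.146, 0.692, 0.146, 0.692]
force: [0.2, -0.4, -0.4]
finger_gap: 0.001
```

Emit:
arm_command(
  series=[
    [[1,0,0,0],[1,0,0,0],[0,0,0,0]],
  ],
)

```text
t: 5.75
tcp_pos: [0.5559, -0.3475, 0.0626]
tool_rot: [-0.146, 0.692, 0.146, 0.692]
force: [0.2, 0.6, -0.8]
finger_gap: 0.003
```

Run:
```python
from h import *
import cv2
s=status.sense()
w=snapshot("wrist")[160:260,215:315,::-1]
i=snapshot("side");u,v=proj("side",s["tcp_pos"]).astype(int);print(u,v)
c=i[v-50:v+50,u-50:u+50,::-1]
cv2.imwrite("pics/m7.png",cv2.resize(np.hstack([w,c]),(800,400),interpolation=cv2.INTER_CUBIC))
```

```text
226 208
```

View pics/m7.png

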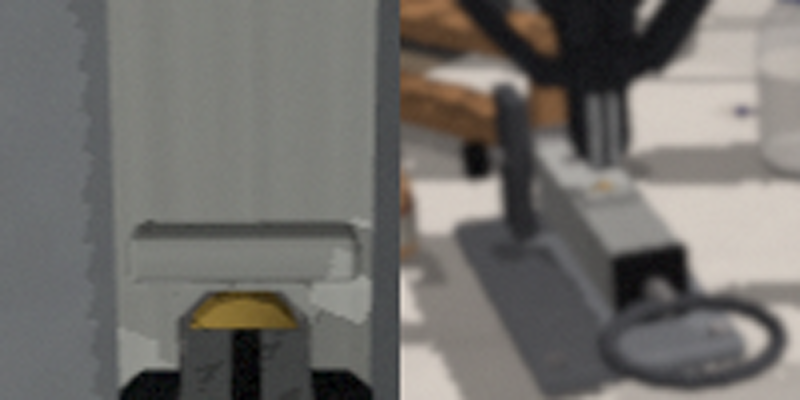

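Picture 7: by the side view the visible fingertips end about 20 mm short of the nominal TCP, and the wrist ray agrees. The button is directly ahead and below, with its front half visible at (245,310), and the rib face is at y≈282. I back off 2 mm from the rib and keep feeling down.

Emit:
arm_command(
  series=[
    [[0,-2,0,0],[1,0,0,0],[1,0,0,0],[0,0,0,0]],
  ],
)

```text
t: 6.25
tcp_pos: [0.5567, -0.3493, 0.0606]
tool_rot: [-0.146, 0.692, 0.146, 0.692]
force: [0.2, 1.0, -0.3]
finger_gap: 0.002
```

Emit:
arm_command(
  series=[
    [[1,0,0,0],[1,0,0,0],[0,0,0,0]],
  ],
)

```text
t: 6.55
tcp_pos: [0.5567, -0.3492, 0.0586]
tool_rot: [-0.146, 0.692, 0.146, 0.692]
force: [-0.5, 0.6, 0.9]
finger_gap: 0.003
```

Emit:
arm_command(
  series=[
    [[1,0,0,0],[0,0,0,0]],
  ],
)

```text
t: 6.75
tcp_pos: [0.5567, -0.3493, 0.0577]
tool_rot: [-0.146, 0.692, 0.146, 0.692]
force: [-0.2, -0.6, -0.4]
finger_gap: -0.001
```

Emit:
arm_command(
  series=[
    [[1,0,0,0],[1,0,0,0],[0,0,0,0]],
  ],
)

```text
t: 7.05
tcp_pos: [0.5567, -0.3493, 0.0556]
tool_rot: [-0.146, 0.692, 0.146, 0.692]
force: [0.4, 0.7, 0.7]
finger_gap: -0.003
```

Emit:
arm_command(
  series=[
    [[1,0,0,0],[0,0,0,0]],
  ],
)

```text
t: 7.25
tcp_pos: [0.5567, -0.3493, 0.0547]
tool_rot: [-0.146, 0.692, 0.146, 0.692]
force: [1.0, -0.2, 0.3]
finger_gap: -0.003
```

Emit:
arm_command(
  series=[
    [[1,0,0,0],[0,0,0,0]],
  ],
)

```text
t: 7.45
tcp_pos: [0.5569, -0.3494, 0.054]
tool_rot: [-0.146, 0.692, 0.146, 0.692]
force: [-0.9, 0.5, 2.0]
finger_gap: -0.002
```

Emit:
arm_command(
  series=[
    [[1,0,0,0],[0,0,0,0]],
  ],
)

```text
t: 7.65
tcp_pos: [0.5569, -0.3494, 0.053]
tool_rot: [-0.146, 0.692, 0.146, 0.692]
force: [-0.8, -0.2, 2.8]
finger_gap: -0.002
```

Emit:
arm_command(
  series=[
    [[1,0,0,0],[0,0,0,0]],
  ],
)

```text
t: 7.85
tcp_pos: [0.5569, -0.3494, 0.0519]
tool_rot: [-0.146, 0.692, 0.146, 0.692]
force: [0.3, 0.1, 2.6]
finger_gap: -0.001
```

Emit:
arm_command(
  series=[
    [[1,0,0,0],[0,0,0,0]],
  ],
)

```text
t: 8.05
tcp_pos: [0.5568, -0.3494, 0.0508]
tool_rot: [-0.146, 0.692, 0.146, 0.692]
force: [-0.7, 0.7, 2.7]
finger_gap: -0.001
```

Emit:
arm_command(
  series=[
    [[1,0,0,0],[0,0,0,0]],
  ],
)

```text
t: 8.25
tcp_pos: [0.5569, -0.3494, 0.0498]
tool_rot: [-0.146, 0.692, 0.146, 0.692]
force: [-0.8, 0.8, 3.2]
finger_gap: 0.001
```

Emit:
arm_command(
  series=[
    [[0.8,0,0,0],[0,0,0,0]],
  ],
)

```text
t: 8.45
tcp_pos: [0.5569, -0.3494, 0.0491]
tool_rot: [-0.146, 0.692, 0.146, 0.692]
force: [-0.5, 0.9, 2.9]
finger_gap: 0.001
```

Emit:
arm_command(
  series=[
    [[0.6,0,0,0],[0,0,0,0]],
  ],
)

```text
t: 8.65
tcp_pos: [0.5569, -0.3494, 0.0489]
tool_rot: [-0.146, 0.692, 0.146, 0.692]
force: [-1.2, 1.1, 5.9]
finger_gap: 0.001
```

Flush: motion stopped at TCP z 0.0489, with force rising to 5.9 N. I add slight pressure, then push outwards in small steps.

Emit:
arm_command(
  series=[
    [[0.3,1,0,0],[0,1,0,0],[0,0,0,0]],
  ],
)

```text
t: 8.95
tcp_pos: [0.5569, -0.3491, 0.0489]
tool_rot: [-0.147, 0.691, 0.144, 0.692]
force: [-0.1, -2.5, 4.0]
finger_gap: 0.003
```

Emit:
arm_command(
  series=[
    [[0,0.7,0,0],[0,0,0,0]],
  ],
)

```text
t: 9.15
tcp_pos: [0.5569, -0.3487, 0.0489]
tool_rot: [-0.147, 0.691, 0.144, 0.693]
force: [0.5, -2.8, 5.7]
finger_gap: -0.003
```

Emit:
arm_command(
  series=[
    [[0,0.7,0,0],[0,0,0,0]],
  ],
)

```text
t: 9.35
tcp_pos: [0.5567, -0.348, 0.0489]
tool_rot: [-0.147, 0.691, 0.144, 0.693]
force: [-0.0, -2.8, 5.1]
finger_gap: -0.002
```

Emit:
arm_command(
  series=[
    [[0,0.7,0,0],[0,0.7,0,0],[0,0,0,0]],
  ],
)

```text
t: 9.65
tcp_pos: [0.5558, -0.3459, 0.0486]
tool_rot: [-0.147, 0.691, 0.145, 0.693]
force: [2.2, -3.6, 3.9]
finger_gap: -0.001
```

Emit:
arm_command(
  series=[
    [[0,0.7,0,0],[0,0,0,0]],
  ],
)

```text
t: 9.85
tcp_pos: [0.5554, -0.345, 0.0485]
tool_rot: [-0.146, 0.691, 0.145, 0.692]
force: [1.2, -3.6, 5.3]
finger_gap: -0.002
```

Emit:
arm_command(
  series=[
    [[0,0.7,0,0],[0,0,0,0]],
  ],
)

```text
t: 10.05
tcp_pos: [0.5551, -0.3443, 0.0485]
tool_rot: [-0.146, 0.691, 0.145, 0.692]
force: [1.7, -3.3, 5.0]
finger_gap: 0.0
```

Emit:
arm_command(
  series=[
    [[0,0.7,0,0],[0,0.7,0,0],[0,0,0,0]],
  ],
)

```text
t: 10.35
tcp_pos: [0.5546, -0.3432, 0.0485]
tool_rot: [-0.146, 0.691, 0.145, 0.692]
force: [1.9, -3.9, 4.9]
finger_gap: 0.001
```

Emit:
arm_command(
  series=[
    [[0,0.7,0,0],[0,0,0,0]],
  ],
)

```text
t: 10.55
tcp_pos: [0.5545, -0.3429, 0.0486]
tool_rot: [-0.147, 0.691, 0.145, 0.693]
force: [3.5, -5.3, 5.3]
finger_gap: -0.001
```

Emit:
arm_command(
  series=[
    [[0,0.7,0,0],[0,0,0,0]],
  ],
)

```text
t: 10.75
tcp_pos: [0.5544, -0.3427, 0.0486]
tool_rot: [-0.147, 0.691, 0.144, 0.693]
force: [3.3, -5.9, 4.4]
finger_gap: -0.003
```

Emit:
arm_command(
  series=[
    [[0,0.7,0,0],[0,0,0,0]],
  ],
)

```text
t: 10.95
tcp_pos: [0.5543, -0.3425, 0.0486]
tool_rot: [-0.147, 0.691, 0.144, 0.693]
force: [2.3, -5.8, 4.4]
finger_gap: -0.006
```

Emit:
arm_command(
  series=[
    [[0,0.7,0,0],[0,0,0,0]],
  ],
)

```text
t: 11.15
tcp_pos: [0.5543, -0.3425, 0.0486]
tool_rot: [-0.148, 0.691, 0.144, 0.693]
force: [2.8, -6.5, 3.1]
finger_gap: -0.003
```

Emit:
arm_command(
  series=[
    [[0,0.7,0,0],[0,0,0,0]],
  ],
)

```text
t: 11.35
tcp_pos: [0.5542, -0.3422, 0.0486]
tool_rot: [-0.148, 0.691, 0.143, 0.693]
force: [3.4, -8.2, 2.4]
finger_gap: -0.002
```

Emit:
arm_command(
  series=[
    [[0.4,0.3,0,0],[0,0,0,0]],
  ],
)

```text
t: 11.55
tcp_pos: [0.5543, -0.3422, 0.0486]
tool_rot: [-0.148, 0.691, 0.143, 0.693]
force: [2.8, -7.9, 4.2]
finger_gap: -0.0
```

Emit:
arm_command(
  series=[
    [[0.3,0.7,0,0],[0,0,0,0]],
  ],
)

```text
t: 11.75
tcp_pos: [0.5543, -0.3421, 0.0486]
tool_rot: [-0.149, 0.691, 0.143, 0.693]
force: [3.6, -9.1, 4.5]
finger_gap: -0.0
```

Emit:
arm_command(
  series=[
    [[0.2,0.7,0,0],[0,0,0,0]],
  ],
)

```text
t: 11.95
tcp_pos: [0.5541, -0.3419, 0.0486]
tool_rot: [-0.149, 0.69, 0.143, 0.693]
force: [1.8, -9.6, 5.2]
finger_gap: -0.003
```

Emit:
arm_command(
  series=[
    [[0.3,1,0,0],[0.2,1,0,0],[0,0,0,0]],
  ],
)

```text
t: 12.25
tcp_pos: [0.5538, -0.341, 0.0485]
tool_rot: [-0.15, 0.69, 0.142, 0.694]
force: [2.8, -11.4, 5.3]
finger_gap: 0.003
```

Emit:
arm_command(
  series=[
    [[0.3,1,0,0],[0.2,1,0,0],[0,0,0,0]],
  ],
)

```text
t: 12.55
tcp_pos: [0.5534, -0.34, 0.0486]
tool_rot: [-0.15, 0.69, 0.141, 0.694]
force: [1.5, -11.0, 7.4]
finger_gap: 0.001
```

Emit:
arm_command(
  series=[
    [[0,1,0,0],[0,1,0,0],[0,0,0,0]],
  ],
)

```text
t: 12.85
tcp_pos: [0.55, -0.3328, 0.0478]
tool_rot: [-0.146, 0.691, 0.145, 0.693]
force: [-0.1, -0.6, 13.4]
finger_gap: -0.002
```

Emit:
arm_command(
  series=[
    [[0,1,0,0],[0,1,0,0],[0,0,0,0]],
  ],
)

```text
t: 13.15
tcp_pos: [0.5493, -0.3312, 0.0479]
tool_rot: [-0.147, 0.691, 0.145, 0.692]
force: [0.3, -2.7, 12.1]
finger_gap: 0.003
```

Broke free and jumped 8 mm. I ease the downward press and continue.

Emit:
arm_command(
  series=[
    [[-1.2,2,0,0],[0,3,0,0],[0,3,0,0],[0,0,0,0]],
  ],
)

```text
t: 13.55
tcp_pos: [0.5452, -0.3223, 0.048]
tool_rot: [-0.145, 0.692, 0.146, 0.692]
force: [0.9, -3.0, 9.4]
finger_gap: -0.002
```

Run:
```python
from h import *
import cv2
s=status.sense();print(s["tcp_pos"],s["force"])
w=snapshot("wrist")[110:260,195:345,::-1]
i=snapshot("top")[135:255,205:325,::-1]
cv2.imwrite("pics/m8.png",np.hstack([cv2.resize(x,(400,400),interpolation=cv2.INTER_CUBIC) for x in(w,i)]))
```

```text
[ 0.5452 -0.3223  0.048 ] [ 0.9447 -3.034   9.4497]
```

View pics/m8.png

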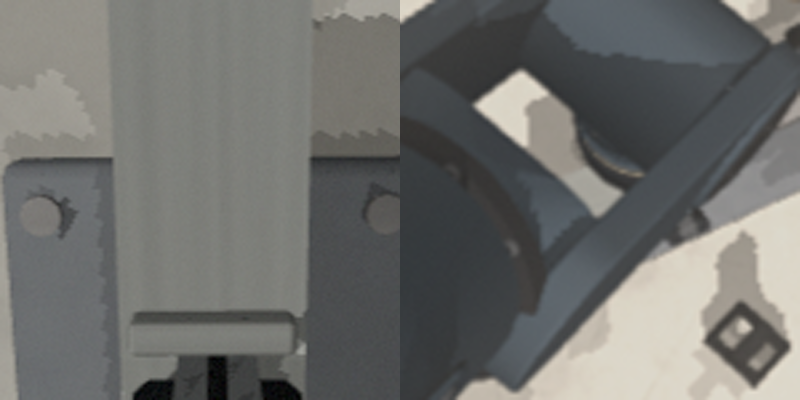

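Picture 8: the rib sits against the fingertips and has moved well towards the plate end, so the tube is sliding. Continuing.

Emit:
arm_command(
  series=[
    [[-0.6,3,0,0],[0,3,0,0],[0,3,0,0],[0,3,0,0],[0,2,0,0],[0,0,0,0]],
  ],
)

```text
t: 14.25
tcp_pos: [0.5384, -0.3074, 0.0479]
tool_rot: [-0.144, 0.693, 0.147, 0.691]
force: [0.8, 1.5, 8.9]
finger_gap: -0.004
```

Emit:
arm_command(
  series=[
    [[0,1,0,0],[0,1,0,0],[0,1,0,0],[0,0,0,0]],
  ],
)

```text
t: 14.65
tcp_pos: [0.5376, -0.3055, 0.048]
tool_rot: [-0.144, 0.692, 0.147, 0.692]
force: [0.7, -0.3, 7.8]
finger_gap: -0.002
```

Emit:
arm_command(
  series=[
    [[0,1,0,0],[0,1,0,0],[0,0,0,0]],
  ],
)

```text
t: 14.95
tcp_pos: [0.5371, -0.3044, 0.048]
tool_rot: [-0.145, 0.692, 0.146, 0.692]
force: [2.0, -1.4, 7.2]
finger_gap: 0.001
```

Emit:
arm_command(
  series=[
    [[-0.3,0.8,0,0],[0,0.8,0,0],[0,0,0,0]],
  ],
)

```text
t: 15.25
tcp_pos: [0.5371, -0.3042, 0.0482]
tool_rot: [-0.146, 0.692, 0.146, 0.692]
force: [2.3, -4.1, 4.2]
finger_gap: 0.001
```

Emit:
arm_command(
  series=[
    [[0,0.8,0,0],[0,0.8,0,0],[0,0,0,0]],
  ],
)

```text
t: 15.55
tcp_pos: [0.537, -0.304, 0.0483]
tool_rot: [-0.147, 0.691, 0.145, 0.692]
force: [2.8, -6.1, 2.5]
finger_gap: -0.001
```

Emit:
arm_command(
  series=[
    [[0,0.8,0,0],[0,0.8,0,0],[0,0,0,0]],
  ],
)

```text
t: 15.85
tcp_pos: [0.537, -0.3039, 0.0484]
tool_rot: [-0.148, 0.691, 0.144, 0.693]
force: [3.3, -7.7, 1.3]
finger_gap: 0.006
```

Blocked at about 42 mm of travel past rib contact, with the side force rising, so the button has probably popped. I back off, lift and look.

Emit:
arm_command(
  series=[
    [[-2,-6,0,0],[-15,-3,0,0],[-30,-20,0,0],[-40,-40,0,0],[0,-40,0,0],[0,0,0,0]],
  ],
  jaw=50,
)

```text
t: 16.45
tcp_pos: [0.5781, -0.4, 0.1305]
tool_rot: [-0.145, 0.692, 0.145, 0.692]
force: [-0.3, 0.8, 0.7]
finger_gap: 0.498
```

Run:
```python
from h import *
import cv2
s=status.sense();print(s["tcp_pos"],s["force"])
S=np.array([.554,-.3485]);u=np.array([np.cos(1.985),np.sin(1.985)]);print(proj("wrist",[*S,.072],s),proj("wrist",[.43,-.388,.064],s))
w=snapshot("wrist")[:,:,::-1]
cv2.imwrite("pics/w9.png",cv2.resize(w,(800,600),interpolation=cv2.INTER_CUBIC))
```

```text
[ 0.5781 -0.4     0.1305] [-0.2632  0.838   0.7441]
[272.3009 132.5602] [ 81.076  111.5208]
```

View pics/w9.png

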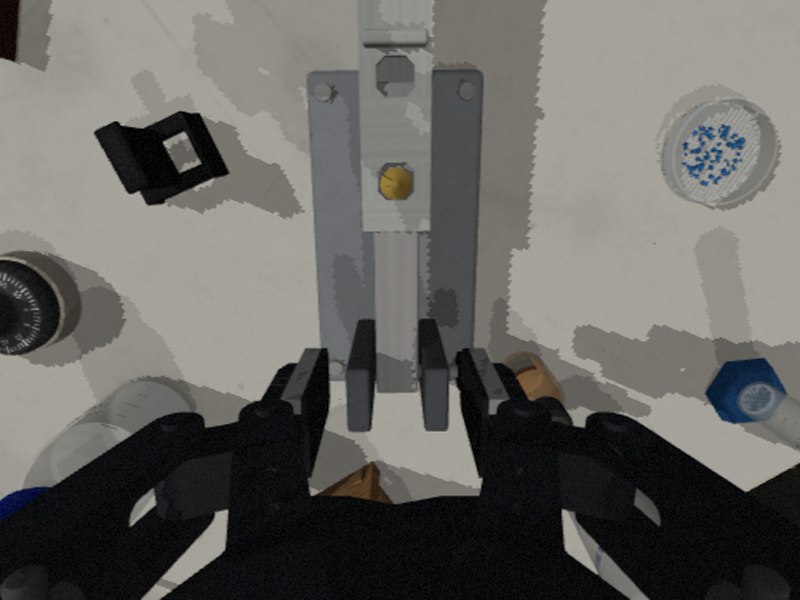

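Picture 9: the button stands in the second hole at (396,182), the empty first hole is at (395,75), and the clip is at (160,160). Step 1 is done. Now to the clip. On contact the real tips were 9–25 mm behind the nominal TCP, so I will grasp with the TCP at z≈0.020, which is safe over that whole range.

```bash
python3 -c "
from h import *
print(plan([.4304,-.3884,.11],2.381,5))"
```

```text
[[3.8, 13.2, -26.1, -0.079], [3.8, 15.2, -24.9, -0.079], [3.8, 17.2, -23.6, -0.079], [3.8, 19.0, -22.2, -0.079], [3.8, 20.7, -20.6, -0.079]]
```

Emit:
arm_command(
  series=[
    [[0,13,-26,-0.079],[0,15,-25,-0.079],[4,17,-23.5,-0.079],[7,19,-22,-0.079],[8,21,-20.5,-0.079],[0,0,0,0],[0,0,0,0]],
  ],
  jaw=45,
)

```text
t: 17.2
tcp_pos: [0.4305, -0.3857, 0.1102]
tool_rot: [-0.276, 0.65, 0.28, 0.65]
force: [0.9, 0.0, -0.1]
finger_gap: 0.45
```

Run:
```python
from h import *
import cv2
s=status.sense();T=tool(s);print(s["tcp_pos"],s["force"],plan([.4304,-.3884,.11],2.381,1))
f=2.381;x=np.array([np.cos(f),np.sin(f)])
for h in(.022,.064):print(h,[list((1.4286*proj("wrist",[*(np.array([.4304,-.3884])+a*x),h],s)).round()) for a in(-.015,0,.015)])
w=snapshot("wrist")[:,:,::-1]
cv2.imwrite("pics/w10.png",cv2.resize(w,(800,600),interpolation=cv2.INTER_CUBIC))
```

```text
[ 0.4305 -0.3857  0.1102] [ 0.88    0.0378 -0.1126] [[0.2, -1.8, -2.0, -0.002]]
0.022 [[np.float64(388.0), np.float64(320.0)], [np.float64(387.0), np.float64(294.0)], [np.float64(387.0), np.float64(268.0)]]
0.064 [[np.float64(387.0), np.float64(347.0)], [np.float64(386.0), np.float64(317.0)], [np.float64(386.0), np.float64(286.0)]]
```

View pics/w10.png

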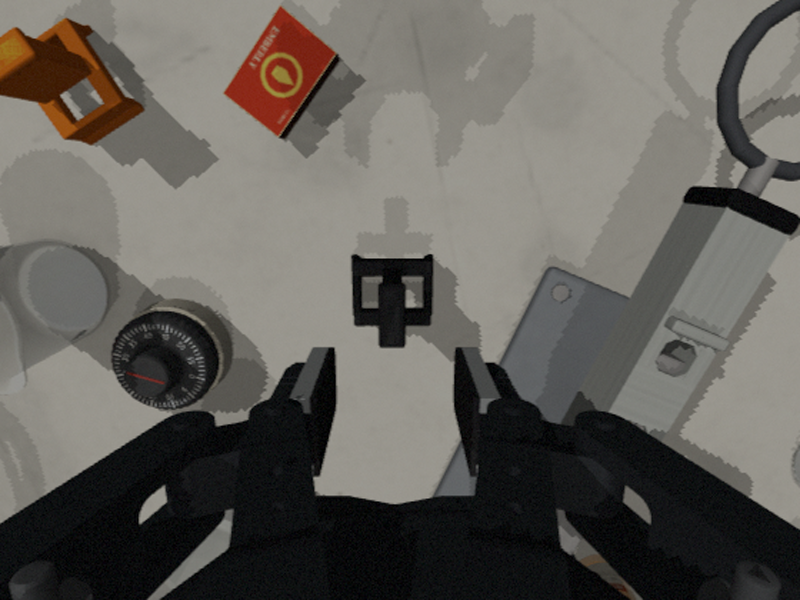

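Picture 10: the clip is directly below, square to the tool, with its fin top spanning x 380–405 and y 287–347 between the open fingers (mid x=395). It is aligned after small corrections of y −1.8 and z −1.2 mm. Descending.

Emit:
arm_command(
  series=[
    [[20,-1.8,-1.2,0],[25,0,0,0],[20,0,0,0],[10,0,0,0],[5,0,0,0],[0,0,0,0]],
  ],
)

```text
t: 17.85
tcp_pos: [0.4331, -0.3905, 0.0313]
tool_rot: [-0.279, 0.65, 0.279, 0.65]
force: [0.1, 0.6, 1.2]
finger_gap: 0.455
```

Emit:
arm_command(
  series=[
    [[4,0,0,0],[3,0,0,0],[3,0,0,0],[0,0,0,0]],
  ],
)

```text
t: 18.25
tcp_pos: [0.4326, -0.3907, 0.0216]
tool_rot: [-0.278, 0.65, 0.279, 0.65]
force: [-0.5, 0.2, 0.1]
finger_gap: 0.448
```

Emit:
arm_command(
  series=[
    [[1,1.5,0,0],[0.5,1.5,0,0],[0,0,0,0]],
  ],
)

```text
t: 18.55
tcp_pos: [0.4302, -0.3884, 0.0202]
tool_rot: [-0.278, 0.65, 0.279, 0.65]
force: [-0.1, 1.2, -0.4]
finger_gap: 0.451
```

Emit:
arm_command(
  series=[
    [[0,0,0,0],[0,0,0,0],[0,0,0,0],[0,0,0,0],[0,0,0,0],[0,0,0,0]],
  ],
  jaw=0,
  force=40,
)

```text
t: 19.15
tcp_pos: [0.4306, -0.3888, 0.0202]
tool_rot: [-0.279, 0.65, 0.279, 0.65]
force: [-0.0, 0.0, 0.6]
finger_gap: 0.103
```

Gripped (gap about 9 mm). Lifting and moving over the button.

Emit:
arm_command(
  series=[
    [[-10,0,0,0],[-30,0,0,0],[-40,0,0,0],[-30,0,0,0],[0,0,0,0],[0,0,0,0]],
  ],
)

```text
t: 19.75
tcp_pos: [0.4306, -0.3889, 0.1312]
tool_rot: [-0.279, 0.65, 0.278, 0.65]
force: [-0.2, -0.5, -1.5]
finger_gap: 0.106
```

```bash
python3 -c "
from h import *
s=status.sense();print(s['tcp_pos'],s['finger_gap'],s['force'])
print(plan([.5552,-.3469,.125],1.99,6))"
```

```text
[ 0.4306 -0.3889  0.1312] 0.1056875991856152 [-0.2199 -0.4673 -1.5124]
[[1.0, -10.2, 19.4, 0.065], [1.0, -8.9, 20.0, 0.065], [1.0, -7.6, 20.5, 0.065], [1.0, -6.3, 21.0, 0.065], [1.0, -4.9, 21.4, 0.065], [1.0, -3.5, 21.6, 0.065]]
```

Emit:
arm_command(
  series=[
    [[1,-10,19.5,0.065],[1,-9,20,0.065],[1,-7.5,20.5,0.065],[1,-6.5,21,0.065],[1,-5,21.5,0.065],[1,-3.5,21.5,0.065],[0,0,0,0],[0,0,0,0],[0,0,0,0]],
  ],
)

```text
t: 20.65
tcp_pos: [0.5537, -0.3465, 0.123]
tool_rot: [-0.147, 0.692, 0.148, 0.691]
force: [-0.9, -0.1, -1.0]
finger_gap: 0.104
```

Run:
```python
from h import *
import cv2
s=status.sense();T=tool(s);print(s["t"],s["tcp_pos"],T[:2,1],plan([.5552,-.3469,.125],1.99,1))
w=snapshot("wrist")[100:280,185:365,::-1]
i=snapshot("side");u,v=(proj("side",s["tcp_pos"]+[0,0,-.02])).astype(int);print(u,v)
c=i[v-65:v+65,u-65:u+65,::-1]
cv2.imwrite("pics/m11.png",np.hstack([cv2.resize(x,(400,400),interpolation=cv2.INTER_CUBIC) for x in(w,c)]))
```

```text
20.65 [ 0.5537 -0.3465  0.123 ] [-0.4079  0.913 ] [[-2.0, -1.0, 1.2, 0.001]]
226 189
```

View pics/m11.png

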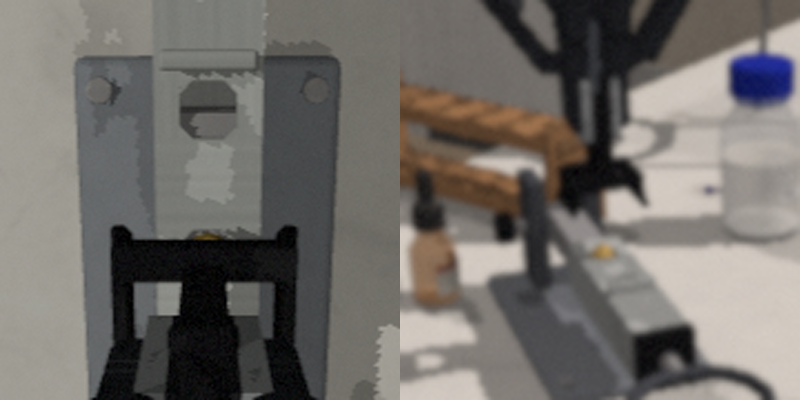

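Picture 11, left (wrist): clip centre x=205, tube and button centre about x=208. The button's front edge just shows above the clip's bar (v≈235). That makes the clip about 1 mm off in −z and about 0.8 mm too far in +y. Right (side): the clip hangs upright over the tube. I correct and lower.

Emit:
arm_command(
  series=[
    [[5,-0.8,1.1,0],[10,0,0,0],[8,0,0,0],[4,0,0,0],[0,0,0,0],[0,0,0,0]],
  ],
)

```text
t: 21.35
tcp_pos: [0.5565, -0.3471, 0.0969]
tool_rot: [-0.147, 0.692, 0.148, 0.692]
force: [-0.5, 0.4, -0.6]
finger_gap: 0.108
```

Emit:
arm_command(
  series=[
    [[1.5,0,0,0],[1.5,0,0,0],[1.5,0,0,0],[0,0,0,0]],
  ],
)

```text
t: 21.75
tcp_pos: [0.5564, -0.347, 0.0925]
tool_rot: [-0.147, 0.692, 0.148, 0.691]
force: [-1.4, -0.1, -0.8]
finger_gap: 0.107
```

Emit:
arm_command(
  series=[
    [[1.5,0,0,0],[1.5,0,0,0],[0,0,0,0]],
  ],
)

```text
t: 22.05
tcp_pos: [0.5564, -0.3469, 0.0894]
tool_rot: [-0.147, 0.692, 0.148, 0.691]
force: [-0.1, -0.6, -0.3]
finger_gap: 0.109
```

Emit:
arm_command(
  series=[
    [[0,0.5,-1.2,0],[1,0,0,0],[1,0,0,0],[0,0,0,0]],
  ],
)

```text
t: 22.45
tcp_pos: [0.5551, -0.347, 0.0875]
tool_rot: [-0.147, 0.692, 0.148, 0.692]
force: [1.3, 0.3, -1.2]
finger_gap: 0.106
```

Emit:
arm_command(
  series=[
    [[1,0,0,0],[1,0,0,0],[1,0,0,0],[0,0,0,0]],
  ],
)

```text
t: 22.85
tcp_pos: [0.5551, -0.347, 0.0844]
tool_rot: [-0.147, 0.692, 0.148, 0.691]
force: [-0.2, -0.6, -0.1]
finger_gap: 0.11
```

Emit:
arm_command(
  series=[
    [[1,0,0,0],[1,0,0,0],[0,0,0,0]],
  ],
)

```text
t: 23.15
tcp_pos: [0.5551, -0.347, 0.0825]
tool_rot: [-0.147, 0.692, 0.148, 0.691]
force: [0.1, 0.0, -1.4]
finger_gap: 0.106
```

Emit:
arm_command(
  series=[
    [[1,0,0,0],[1,0,0,0],[0,0,0,0]],
  ],
)

```text
t: 23.45
tcp_pos: [0.5551, -0.347, 0.0805]
tool_rot: [-0.147, 0.692, 0.148, 0.691]
force: [0.4, -0.2, -0.9]
finger_gap: 0.106
```

Emit:
arm_command(
  series=[
    [[1,0,0,0],[1,0,0,0],[0,0,0,0]],
  ],
)

```text
t: 23.75
tcp_pos: [0.5551, -0.3471, 0.0785]
tool_rot: [-0.147, 0.692, 0.147, 0.692]
force: [-0.3, 0.3, -0.6]
finger_gap: 0.111
```

Emit:
arm_command(
  series=[
    [[1,0,0,0],[1,0,0,0],[0,0,0,0]],
  ],
)

```text
t: 24.05
tcp_pos: [0.5554, -0.3473, 0.0772]
tool_rot: [-0.148, 0.691, 0.147, 0.692]
force: [-0.4, 0.8, 1.8]
finger_gap: 0.108
```

Emit:
arm_command(
  series=[
    [[0.8,0,0,0],[0,0,0,0]],
  ],
)

```text
t: 24.25
tcp_pos: [0.5556, -0.3476, 0.0771]
tool_rot: [-0.148, 0.691, 0.147, 0.692]
force: [-1.2, 1.0, 7.5]
finger_gap: 0.107
```

Emit:
arm_command(
  series=[
    [[0.8,0,0,0],[0,0,0,0]],
  ],
)

```text
t: 24.45
tcp_pos: [0.5558, -0.3481, 0.0771]
tool_rot: [-0.148, 0.691, 0.147, 0.692]
force: [-1.5, 0.4, 8.7]
finger_gap: 0.108
```

A hard stop at 8.7 N puts the saddle at z≈0.071, which agrees with the felt tube height (0.0489 + about 0.022). I ease off, open and retreat.

Emit:
arm_command(
  series=[
    [[-1.2,0.6,0,0],[0,0,0,0],[0,0,0,0],[0,0,0,0],[0,0,0,0],[0,0,0,0]],
  ],
  jaw=40,
)

```text
t: 25.05
tcp_pos: [0.5549, -0.3465, 0.076]
tool_rot: [-0.147, 0.692, 0.148, 0.691]
force: [0.5, 0.2, 0.9]
finger_gap: 0.402
```

Emit:
arm_command(
  series=[
    [[-10,0,0,0],[-20,0,0,0],[-40,0,0,0],[-50,0,0,0],[0,-40,0,0],[0,-40,0,0],[0,0,0,0],[0,0,0,0],[0,0,0,0]],
  ],
)

```text
t: 25.95
tcp_pos: [0.587, -0.4184, 0.196]
tool_rot: [-0.147, 0.692, 0.148, 0.691]
force: [0.3, -0.2, -0.0]
finger_gap: 0.402
```

Run:
```python
from h import *
import cv2
s=status.sense();T=tool(s);print(s["t"],s["tcp_pos"],s["force"],s["finger_gap"])
S=np.array([.5545,-.3475]);u,v=proj("wrist",[*S,.09],s).astype(int);print(u,v)
v0=max(v-75,0);w=snapshot("wrist")[v0:v0+150,u-75:u+75,::-1];print(u-75,v0)
i=snapshot("side");u,v=(proj("side",[*S,.085])).astype(int);print(u,v)
c=i[v-50:v+50,u-50:u+50,::-1]
cv2.imwrite("pics/m12.png",np.hstack([cv2.resize(x,(400,400),interpolation=cv2.INTER_CUBIC) for x in(w,c)]))
```

```text
25.95 [ 0.587  -0.4184  0.196 ] [ 0.3246 -0.2127 -0.039 ] 0.40198846481419176
273 102
198 27
227 197
```

View pics/m12.png

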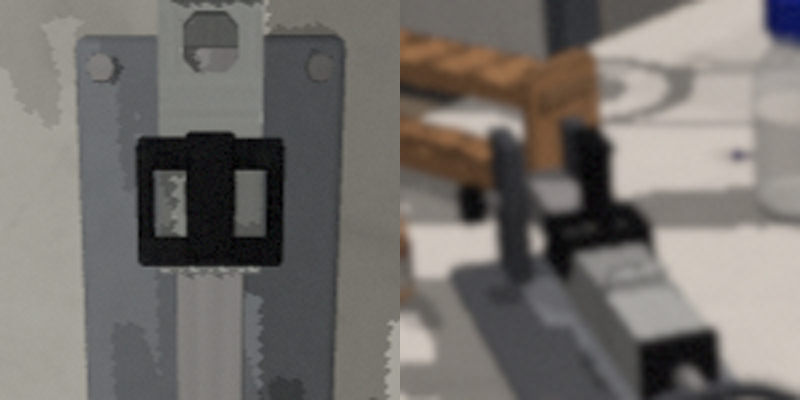

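Picture 12: the clip sits square and level astride the tube. Its outline spans x 137–284 (centre 210.5) against a tube centre of 211. Along the tube, its centre is within about 2 mm of the button's axis, computed from the first hole at v=42. The robot is well clear.

```bash
python3 -c "
from station import ticket
print(ticket.sign_off())"
```

```text
the job is handed in; nothing more can be done
None
```

The tube is extended one hole, the lock clip is seated over the popped-up button, and the job is handed in at about 26 s of the 51 s allowed. No verdict was reported.

- **Tube and button:** I pressed the button flush and pushed the tube out by its rib. The largest contact force I read was about 13 N, against the 30 N limit. The side force then rose with no further motion, and picture 9 showed the button standing in the second hole.
- **Clip:** I set the black clip down to a hard stop at 8.7 N, with the saddle at about z = 0.071 m, then let go and retreated. The last picture shows it level and square, centred on the tube sideways. Along the tube it is within about 2 mm of the button's axis, by my computation.
- **Checks that disagreed:**
  - The real fingertips end about 20 mm short of the stated tool point, so I found the tube's height by touch.
  - The top and wrist cameras differed by 2–3 mm.
  - The measured push came to about 42–43 mm instead of 45. I put that down to rib play and to the uncertain point where contact began.
- **Not checked:** after seating, the clip covers the button, so its popped-up state rests on picture 9. I did not look at the bystanders again at the end; no unexpected contact showed up in the forces.

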